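# Unlatch the large food box on the prep table

## Robot

A 6-joint arm with a two-finger parallel gripper is mounted at the origin on the work surface. World frame = base frame: x ahead of the robot, y to its left, z up, the work surface at z = 0. Lengths are in mm, angles in degrees, forces in N, time in s.
With the tool pointing down it reaches from about 350 to 850 mm from the base axis. Payload 8.1 kg.
Tool frame: the origin (TCP) lies between the finger pads; the fingertips stand 22 mm ahead of it and the grasp point (between the pads) lies 3 mm ahead of it; z points along the fingers, y is the direction in which the jaws open and shut (so a half turn about z gives the same grasp; the last joint's range is limited). The gripper opens to 85 mm and grips with 20 to 120 N. Pads are 22 mm wide; open, the fingers measure 114 mm over their backs; the gripper's body (76 mm by 85 mm) begins 54 mm behind the grasp point. The pads swing forward as they close: fully open they stand 13 mm farther back than shut.
Start: joints at [-68.319, 7.471, 85.268, -0, 87.261, -4.893], TCP at [268.43, -536.611, 253.292] pointing down, gripper open.
Joint ranges: [-169.43, 169.43], [-51.17, 129.36], [1.28, 143.12], [-76.62, 256.62], [0, 156.53], [-152.29, 152.29]. Speed limits (degrees/s): [136.94, 136.94, 159.86, 180, 180, 180].

## Interface

Orientations are given as [roll, pitch, yaw] about the fixed x, y, z axes, in that order (R = Rz(yaw) Ry(pitch) Rx(roll)).
In Python, from bench import r gives the robot as it stands.
- The arm moves only by the tool drive_tool, never from a script. Its argument "moves" is a list of rows, each a list of 2 entries, a list of its own where there are three numbers: the shift along the world's x, y, z in mm, then the turn about the world's z in degrees. A call has exactly 8 rows; each row is the pose to reach, as a shift and turn from the pose commanded when the call began; what a row does not reach only later rows make up. A row lasts 1/12 s, in which the tool goes at most 41.7 mm and 7.16 degrees, less where a joint would pass 70% of its speed; a pose out of reach is approached as far as the arm can. A call with a gripper value outside its range is refused whole. "fingers" is the finger opening in mm, from 0 to 85.4, set as the call begins (left out, the last holds). The fingers move at their own pace and stop on an object; "squeeze" is the grip in N (left out, the last holds). Time passes only in rows, so rows that repeat a pose let the fingers close, or fill a call up. It gives the time, the measured TCP pose, the force and the opening at its end, in the units of the state.
- r.sense(): the state, without advancing time (a new reading comes with each control period).
- r.snapshot(name): name is "scene" or "top" or "wrist"; returns a dict with "pixels" (480x640x3 uint8, red, green, blue), "camera_matrix" (3x3 intrinsics, pixels), "xyz" and "orientation" of the camera in the world. Camera axes: x right, y down, z forward; pixel columns grow to the right and rows downward; lengths in mm; the calibration is good to about 2 mm. A picture is of the moment at which its call begins. There is no depth.
- r.hand_in(): hands the job in, once; it reports no verdict.
The state is a dict: "time": time; "joint_pos": joint angles; "qd": joint speeds; "joint_efforts": joint torques, N m; "tool_pos": TCP position; "tcp_rot": TCP orientation; "ft_force": force on the tool from outside, world axes, zero at the start; "wrist_torque": the same for the moment, N m; "finger_gap": finger opening in mm.
Only numpy, scipy, OpenCV 4.12 (cv2) and the standard library are available. Lean on these libraries where they do the work, as an engineer would, in place of code of your own. Each camera call takes 0.05 s, during which the arm holds its last target.

## Task

Unlatch the larger and taller of the two lidded white food boxes: slide its safety tab fully aside, then lift its hold-down lever until it stands upright, and let go of it there. Leave the smaller box latched.

Things in the scene. Friction and masses are not known exactly. Their poses are not given: they have to be found in the camera images.
- tub: the larger lidded white box, 325 (x) x 265 (y) mm, lid top at 165 mm; fixed. Origin: centre of its underside; x from its front (hinge side) to its rear, z up. A steel lever hinged at the middle of the front rim lies flat over the lid, pointing to +x. Hinge pin: along y at x = -154.5, y = 0, z = 191 mm. The tab's track is 4 mm high. A loose small bowl stands on the rear half
- tub_fin (a point): centre of the large box's safety tab's upright grey grip fin: 14 (y) x 22 (x) mm, from 38 to 67 mm above the lid top (this point: 53); below it a keeper plate covers the lever's tip. Axes as the box's. Slides only along the box's y: in its frame this point is at x = -42.5 mm, y = 0 to 4 mm as found (locked), free from 25 mm, end stop 40 mm. Needs 2 N, stays where left
- tub_bar (a point): centre of the large box's lever's round cross bar: 18 mm thick, 44 mm long along y, both ends free to pinch; 70 mm from the hinge pin, 26 mm above the lid top when flat. The lever's tip runs on 55 mm past it, under the tab. It swings up about the pin, towards the front, stop at 86 degrees. Axes turn with it: x along the lever from the pin, z up when flat. Needs 4 N, stays where left
- small_bar (a point): centre of the same kind of cross bar on the smaller white box (265 x 162 mm, lid top 110 mm above the table), which has the same lever and safety tab and must be left latched

How it is judged (in metres and radians):
On the way:
1. the large box's safety tab is slid aside (at least 30 of its 40 mm) (y of tub_fin in the frame of tub above 0.03 m), for 0.2 s.
At the end, for the whole second after the job is handed in: the large box's safety tab is slid at least 28 mm aside and its hold-down lever stands raised by at least 60 degrees, staying there by itself (y of tub_fin in the frame of tub above 0.028 m and angle between tub_bar's own z axis and vertical above 1.05 rad); the robot touches nothing.
It fails at once if the smaller box's lever is lifted (its cross bar moves more than 15 mm) (distance of small_bar from where it was at the start of the episode above 0.015 m).
It also fails if it takes over 48 s, if anything falls off the work surface, if the arm or the gripper's body presses on something with over 40 N, if the wrist force passes 120 N, or if a joint passes its speed limit or range.

## Working session

There is one attempt and no reset: what is moved stays moved. The work goes in short steps, Python scripts to look and compute and a tool call to move; the robot and the scene stay as the last step left them, time stands still between calls to the robot, and variables do not carry over. Pictures are saved under pics/ and viewed, and the job is handed in when it is done.

Besides the shell and the picture viewer there is one more tool, called after "Emit:" as name([rows], argument=value, ...), one row to a line, values as JSON. drive_tool: Moves the arm, as the interface text tells. Its arguments: {"type":"object","properties":{"moves":{"type":"array","items":{"type":"array"}},"fingers":{"type":"number"},"squeeze":{"type":"number"}},"required":["moves"]}

```bash
ls; mkdir -p pics; python3 - <<'E'
from bench import r
import cv2
print(r.sense())
for n in ["scene","top","wrist"]:
    s=r.snapshot(n); cv2.imwrite(f"pics/a_{n}.png",s["pixels"][:,:,::-1]); print(n,s["camera_matrix"],s["xyz"],s["orientation"])
E
```

```text
pics
{'time': 0.0, 'joint_pos': array([-6.83172521e+01,  7.51272953e+00,  8.53280467e+01,  2.41145532e-04,
        8.72624018e+01, -4.89322849e+00]), 'qd': array([-0.00223664, -0.02429259, -0.00843476,  0.0208976 ,  0.07733306,
        0.01159078]), 'joint_efforts': array([-3.60005279e-04, -5.69404542e+01, -5.00553238e+01, -4.64662044e-04,
        1.46837987e-02, -1.72670752e-05]), 'tool_pos': array([ 268.26428134, -536.12774741,  252.28101158]), 'tcp_rot': array([-1.79897219e+02, -9.04097057e-03,  2.65759565e+01]), 'ft_force': array([-0.37162832, -0.15132745, -0.62511161]), 'wrist_torque': array([-0.01880226,  0.03624834,  0.04223188]), 'finger_gap': 85.55652950734158}
scene [[579.84309631   0.         331.724425  ]
 [  0.         579.84309631 230.69214079]
 [  0.           0.           1.        ]] [940.32642717 691.87799617 861.42377647] [-132.69010313    0.20170968  151.69550008]
top [[621.056641     0.         316.21236544]
 [  0.         621.056641   236.3272276 ]
 [  0.           0.           1.        ]] [ 478.96346159    1.88358722 1144.38543019] [-175.8629719    -0.87334771  -89.74948883]
wrist [[332.41408451   0.         320.78477798]
 [  0.         332.41408451 237.93588655]
 [  0.           0.           1.        ]] [ 335.6922977  -502.14328309  370.99501581] [ 1.63002935e+02  3.21541479e-02 -6.33829987e+01]
```

View pics/a_scene.png

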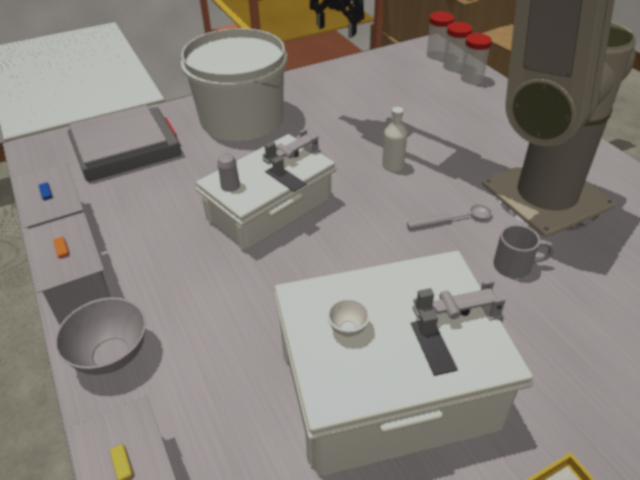

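View pics/a_top.png

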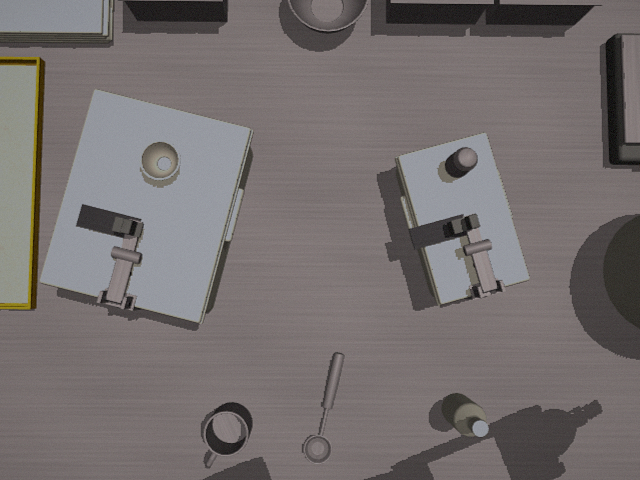

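View pics/a_wrist.png

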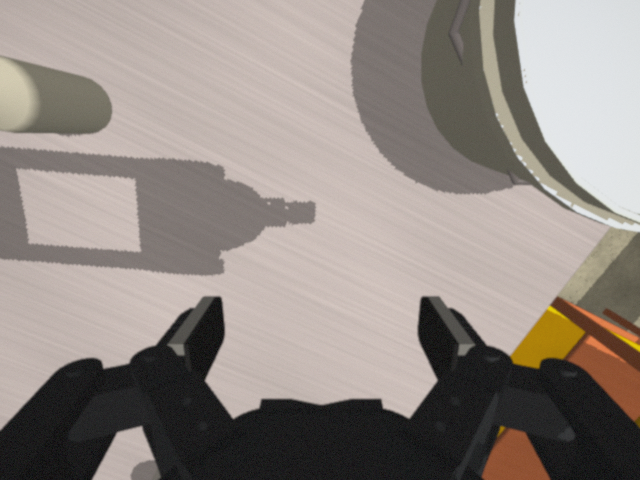

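The top view shows the large box on the left, with lid corners near (95,90), (252,128), (200,323) and (40,283). Its fin is near (128,225), the cross bar near (125,255), and the track runs to the left (+y). Next I'll measure the lid and cross-check against the bar and fin.

```bash
cat > h.py <<'E'
import numpy as np, cv2
from scipy.spatial.transform import Rotation as R
def rot(o): return R.from_euler('xyz',o,degrees=True).as_matrix()
def ray(s,uv):
    d=np.linalg.inv(s["camera_matrix"])@np.array([uv[0],uv[1],1.]); return np.array(s["xyz"]),rot(s["orientation"])@d
def onz(s,uv,z):
    o,d=ray(s,uv); return o+d*(z-o[2])/d[2]
def proj(s,p):
    q=s["camera_matrix"]@(rot(s["orientation"]).T@(np.array(p)-s["xyz"])); return q[:2]/q[2]
E
python3 - <<'E'
from bench import r
from h import *
s=r.snapshot("top"); im=s["pixels"]; c=r.snapshot("scene")
g=im.min(axis=2); 
m=(cv2.inRange(im,(150,155,155),(255,255,255)))
print(im[150,120],im[300,300],im[300,120],im[200,20])
m[:, :44]=0; m[:85]=0; m[:,270:]=0
m=cv2.morphologyEx(m,cv2.MORPH_OPEN,np.ones((3,3)))
cs,_=cv2.findContours(m,cv2.RETR_EXTERNAL,cv2.CHAIN_APPROX_NONE)
k=max(cs,key=cv2.contourArea); k=cv2.convexHull(k)
P=np.array([onz(s,p,165)[:2] for p in k[:,0]],np.float32)
rc=cv2.minAreaRect(P); print(rc); print(cv2.boxPoints(rc))
b=cv2.boxPoints(rc)
ctr=np.array(rc[0])
# axis x: long side nearest +x
e=[b[1]-b[0],b[2]-b[1]]; L=max(e,key=np.linalg.norm); L=L*np.sign(L[0]); yaw=np.arctan2(L[1],L[0]); print("yaw",np.degrees(yaw))
ex=np.array([np.cos(yaw),np.sin(yaw),0]);ey=np.array([-ex[1],ex[0],0])
def W(x,y,z): return np.array([*ctr,0])+ex*x+ey*y+np.array([0,0,z])
pts={"fin_top":W(-42.5,2,232),"bar":W(-84.5,0,191),"barL":W(-84.5,22,191),"barR":W(-84.5,-22,191),"pin":W(-154.5,0,191),"track_end":W(-42.5,60,169)}
for n,cam in(("top",s),("scene",c)):
    v=cam["pixels"][:,:,::-1].copy()
    for q,p in pts.items():
        u=proj(cam,p); print(n,q,p.round(1),u.round(1)); cv2.circle(v,tuple(int(round(a*1)) for a in u),1,(0,0,255),-1)
    x0,y0=(30,80) if n=="top" else (330,240)
    v=cv2.resize(v[y0:y0+200,x0:x0+230],None,fx=3,fy=3,interpolation=cv2.INTER_CUBIC); cv2.imwrite(f"pics/b_{n}.png",v)
E
```

```text
[149 152 160] [132 122 122] [138 128 130] [143 146 140]
((578.2136840820312, 118.9969711303711), (3.203134298324585, 3.1569771766662598), 0.7965640425682068)
[[576.5903   120.55305 ]
 [576.6342   117.39637 ]
 [579.8371   117.440895]
 [579.79315  120.59757 ]]
yaw 0.7964512
top fin_top [535.7 120.4 232. ] [226.2 242.2]
top bar [493.7 117.8 191. ] [231.  271.2]
top barL [493.4 139.8 191. ] [216.6 271.4]
top barR [494.   95.8 191. ] [245.4 271.1]
top pin [423.7 116.8 191. ] [231.  317.3]
top track_end [534.9 178.4 169. ] [194.4 245. ]
scene fin_top [535.7 120.4 232. ] [385.9 225.2]
scene bar [493.7 117.8 191. ] [404.6 234.4]
scene barL [493.4 139.8 191. ] [412.1 242.2]
scene barR [494.   95.8 191. ] [397.3 226.7]
scene pin [423.7 116.8 191. ] [438.1 220.9]
scene track_end [534.9 178.4 169. ] [403.  274.8]
```

```bash
cat > m.py <<'E'
from bench import r
from h import *
s=r.snapshot("top"); im=s["pixels"]; c=r.snapshot("scene")
f=cv2.GaussianBlur(im,(3,3),0).astype(int)
m=((f[:,:,2]-f[:,:,0]>4)&(f[:,:,2]>130)).astype(np.uint8)*255
m[:85]=0; m[:,270:]=0; m[:,:38]=0
m=cv2.morphologyEx(m,cv2.MORPH_OPEN,np.ones((5,5)))
cv2.imwrite("pics/mask.png",m)
cs,_=cv2.findContours(m,cv2.RETR_EXTERNAL,cv2.CHAIN_APPROX_NONE)
k=max(cs,key=cv2.contourArea); k=cv2.convexHull(k)
P=np.array([onz(s,p,165)[:2] for p in k[:,0]],np.float32)
rc=cv2.minAreaRect(P); print(rc)
b=cv2.boxPoints(rc); print([proj(s,[*q,165]).round() for q in b])
ctr=np.array(rc[0])
e=[b[1]-b[0],b[2]-b[1]]; L=max(e,key=np.linalg.norm); L=L*np.sign(L[0]); yaw=np.arctan2(L[1],L[0]); print("yaw",np.degrees(yaw))
ex=np.array([np.cos(yaw),np.sin(yaw),0]);ey=np.array([-ex[1],ex[0],0])
def W(x,y,z): return np.array([*ctr,0])+ex*x+ey*y+np.array([0,0,z])
pts={"fin_top":W(-42.5,2,232),"bar":W(-84.5,0,191),"barL":W(-84.5,22,191),"barR":W(-84.5,-22,191),"pin":W(-154.5,0,191),"track_end":W(-42.5,60,169)}
for n,cam in(("top",s),("scene",c)):
    v=cam["pixels"][:,:,::-1].copy()
    for q,p in pts.items():
        u=proj(cam,p); print(n,q,p.round(1),u.round(1))
    x0,y0=(30,80) if n=="top" else (330,240)
    v=cv2.resize(v[y0:y0+200,x0:x0+230],None,fx=3,fy=3,interpolation=cv2.INTER_CUBIC)
    for q,p in pts.items():
        u=(proj(cam,p)+.5-[x0,y0])*3; cv2.circle(v,tuple(int(a) for a in u),2,(0,0,255),-1)
    cv2.imwrite(f"pics/b_{n}.png",v)
E
python3 m.py
```

```text
((600.11962890625, 257.36376953125), (253.5791778564453, 313.7421569824219), 76.08353424072266)
[array([198., 320.]), array([248., 129.]), array([95., 90.]), array([ 40., 280.])]
yaw -13.916462
top fin_top [559.3 269.5 232. ] [124.7 225.5]
top bar [518.1 277.7 191. ] [126.4 254.8]
top barL [523.4 299.  191. ] [112.5 251.3]
top barR [512.8 256.3 191. ] [140.4 258.3]
top pin [450.2 294.5 191. ] [114.1 299.4]
top track_end [573.3 325.8 169. ] [100.6 220.1]
scene fin_top [559.3 269.5 232. ] [427.4 291.8]
scene bar [518.1 277.7 191. ] [450.3 303.6]
scene barL [523.4 299.  191. ] [456.1 314.8]
scene barR [512.8 256.3 191. ] [444.6 292.9]
scene pin [450.2 294.5 191. ] [493.1 294.7]
scene track_end [573.3 325.8 169. ] [437.4 350.3]
```

View pics/b_top.png

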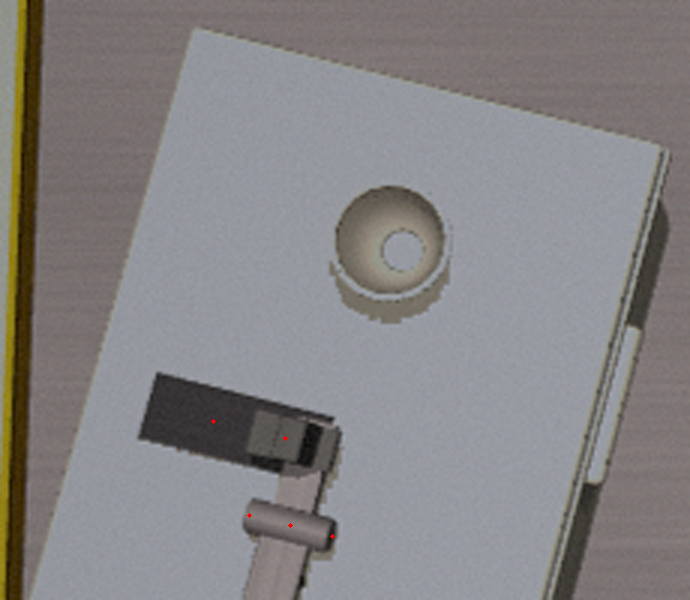

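View pics/b_scene.png

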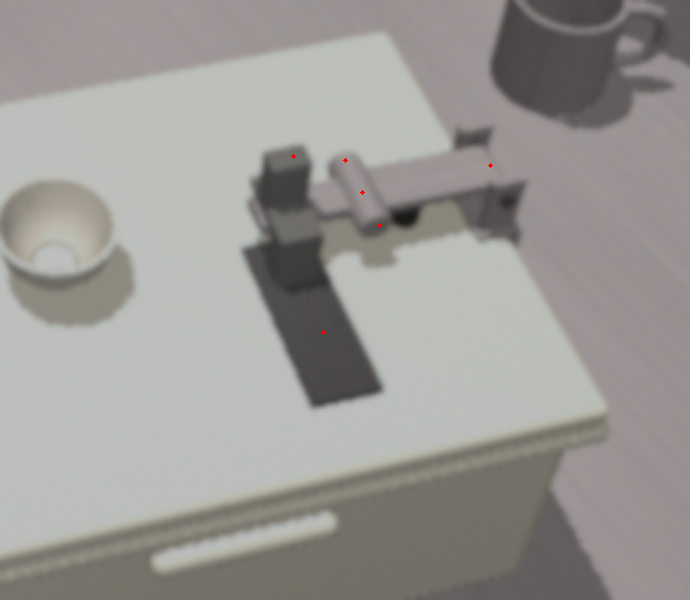

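The predicted marks sit on the fin top, bar centre and bar ends in both views, to about 1–2 mm. Tub yaw is −13.9°, and the 313×253 mm fitted size is the 325×265 lid slightly eroded. I'll raise the arm and go over to the fin, turning to yaw 166° so the jaws lie along the box's y.

Emit:
drive_tool([
  [[0,0,40],7],
  [[0,0,80],14],
  [[0,0,120],21],
  [[8,22,150],28],
  [[20,55,155],35],
  [[33,92,155],42],
  [[46,129,155],49],
  [[59,165,155],56],
], fingers=50, squeeze=25)

```text
time: 1.02
tool_pos: [327.6, -370.1, 408.6]
tcp_rot: [180.0, 0.0, 82.9]
ft_force: [1.3, -0.3, 0.8]
finger_gap: 49.9
```

Emit:
drive_tool([
  [[13,37,0],7],
  [[26,73,0],14],
  [[39,110,0],21],
  [[52,146,0],28],
  [[65,182,0],35],
  [[78,218,0],42],
  [[91,254,0],49],
  [[104,290,0],56],
])

```text
time: 1.68
tool_pos: [431.6, -79.8, 408.6]
tcp_rot: [180.0, 0.0, 138.9]
ft_force: [0.3, -0.3, -0.2]
finger_gap: 49.8
```

Emit:
drive_tool([
  [[13,37,0],4],
  [[26,73,0],8],
  [[39,110,0],12],
  [[52,146,0],16],
  [[65,182,0],20],
  [[78,218,0],24],
  [[91,254,0],27],
  [[104,290,0],27.4],
])

```text
time: 2.35
tool_pos: [535.6, 210.5, 408.3]
tcp_rot: [180.0, 0.0, 166.2]
ft_force: [0.3, -0.2, 0.7]
finger_gap: 50.1
```

```bash
python3 - <<'E'
from bench import r
import cv2
x=r.sense()
for k in ("time","joint_pos","tool_pos","tcp_rot","ft_force","finger_gap"): print(k,x[k])
E
```

```text
time 2.35
joint_pos [ 1.63490496e+01  3.10960966e+00  7.38887134e+01 -4.42426820e-03
  1.02981004e+02 -5.98378017e+01]
tool_pos [535.63430439 210.45895967 408.33946013]
tcp_rot [1.79993340e+02 2.00400564e-02 1.66185856e+02]
ft_force [ 0.3430687  -0.23856818  0.68335584]
finger_gap 50.062573640224784
```

Emit:
drive_tool([
  [[12,30,0],0],
  [[24,59,-5],0],
  [[24,59,-40],0],
  [[24,59,-75],0],
  [[24,59,-105],0],
  [[24,59,-118],0],
  [[24,59,-118],0],
  [[24,59,-118],0],
])

```text
time: 3.02
tool_pos: [559.3, 267.2, 290.8]
tcp_rot: [-180.0, -0.0, 166.0]
ft_force: [-0.4, 0.9, 0.6]
finger_gap: 50.1
```

```bash
cat > look.py <<'E'
import sys
from bench import r
import cv2
for n in sys.argv[2:]:
    s=r.snapshot(n); cv2.imwrite(f"pics/{sys.argv[1]}_{n}.png",s["pixels"][:,:,::-1])
    if n=="scene": cv2.imwrite(f"pics/{sys.argv[1]}_{n}z.png",cv2.resize(s["pixels"][160:420,300:620,::-1],None,fx=2.3,fy=2.3))
E
python3 look.py c wrist scene
```

```text
(no output)
```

View pics/c_wrist.png

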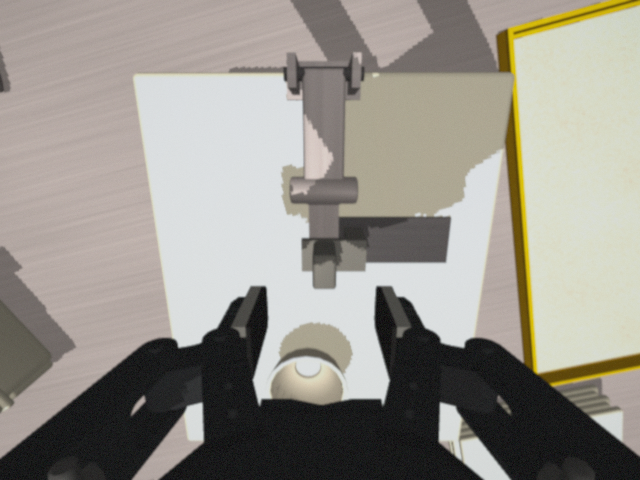

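View pics/c_scenez.png

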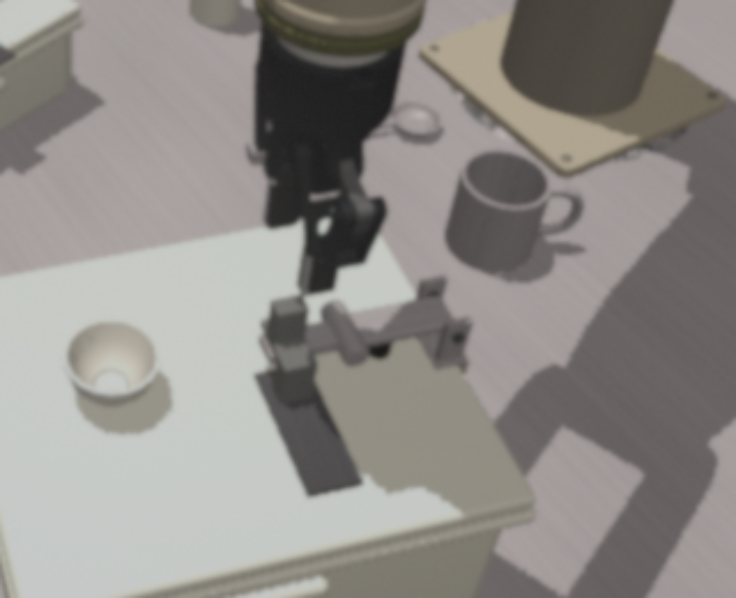

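The wrist view shows the fin top at (324,265), centred between the fingers (cols 257 and 385), with the box axis vertical. Next I descend and close.

Emit:
drive_tool([
  [[0,1,-20],0],
  [[0,1,-40],0],
  [[0,1,-52],0],
  [[0,1,-59],0],
  [[0,1,-59],0],
  [[0,1,-59],0],
  [[0,1,-59],0],
  [[0,1,-59],0],
])

```text
time: 3.78
tool_pos: [560.1, 268.7, 232.9]
tcp_rot: [179.9, 0.1, 166.0]
ft_force: [-0.7, -0.4, 0.4]
finger_gap: 50.2
```

Emit:
drive_tool([
  [[0,0,0],0],
  [[0,0,0],0],
  [[0,0,0],0],
  [[0,0,0],0],
  [[0,0,0],0],
  [[0,0,0],0],
  [[0,0,0],0],
  [[0,0,0],0],
], fingers=0, squeeze=25)

```text
time: 4.45
tool_pos: [559.6, 268.6, 231.8]
tcp_rot: [180.0, 0.0, 166.0]
ft_force: [-0.7, 1.2, 4.1]
finger_gap: 13.5
```

```bash
python3 look.py d wrist scene; python3 -c "
from bench import r
print(r.sense())"
```

```text
{'time': 4.55, 'joint_pos': array([ 2.09036081e+01,  1.11880922e+01,  8.33921025e+01,  1.18178651e-02,
        8.53677485e+01, -5.50772500e+01]), 'qd': array([-0.00080264,  0.08541508, -0.00188064,  0.01715176,  0.00650872,
       -0.00812896]), 'joint_efforts': array([-9.60015468e-01, -5.69463623e+01, -4.69061315e+01, -5.59713934e-01,
        1.58164348e-01,  1.03911973e-02]), 'tool_pos': array([559.63091037, 268.62539269, 231.79090057]), 'tcp_rot': array([1.79960540e+02, 3.59388557e-02, 1.65979897e+02]), 'ft_force': array([0.03785988, 1.54954967, 4.26200801]), 'wrist_torque': array([ 0.30922239,  0.0559754 , -0.01310167]), 'finger_gap': 13.394060711540016}
```

View pics/d_scenez.png

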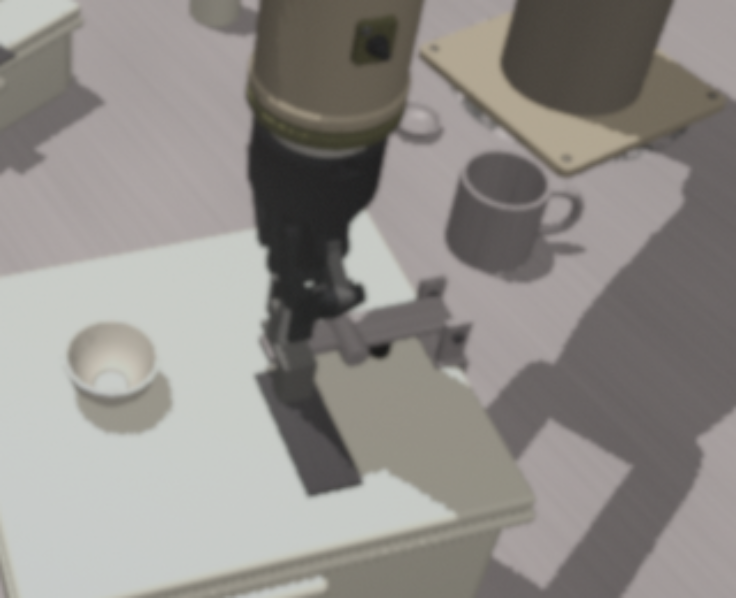

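The fin is gripped at a 13.5 mm gap. Now I slide it 35 mm along the box's +y, which is (0.24, 0.97) in the world.

Emit:
drive_tool([
  [[1.2,5,0],0],
  [[2.5,10,0],0],
  [[3.7,15,0],0],
  [[5,20,0],0],
  [[6.2,25,0],0],
  [[7.5,30,0],0],
  [[8.4,34,0],0],
  [[8.4,34,0],0],
])

```text
time: 5.22
tool_pos: [568.1, 302.8, 231.8]
tcp_rot: [-180.0, 0.0, 166.0]
ft_force: [0.5, 1.5, 4.9]
finger_gap: 13.4
```

Emit:
drive_tool([
  [[0,0,0],0],
  [[0,0,0],0],
  [[0,0,0],0],
  [[0,0,0],0],
  [[0,0,0],0],
  [[0,0,0],0],
  [[0,0,0],0],
  [[0,0,0],0],
])

```text
time: 5.88
tool_pos: [568.1, 302.7, 231.8]
tcp_rot: [180.0, 0.0, 166.0]
ft_force: [-0.0, 2.7, 3.9]
finger_gap: 13.3
```

Emit:
drive_tool([
  [[0,0,0],0],
  [[0,0,0],0],
  [[0,0,0],0],
  [[0,0,0],0],
  [[0,0,15],0],
  [[0,0,45],0],
  [[0,0,70],0],
  [[0,0,70],0],
], fingers=45)

```text
time: 6.55
tool_pos: [569.7, 303.1, 308.0]
tcp_rot: [179.7, 0.4, 166.0]
ft_force: [1.2, 0.2, 1.3]
finger_gap: 45.0
```

```bash
python3 look.py e wrist scene
```

```text
(no output)
```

View pics/e_scenez.png

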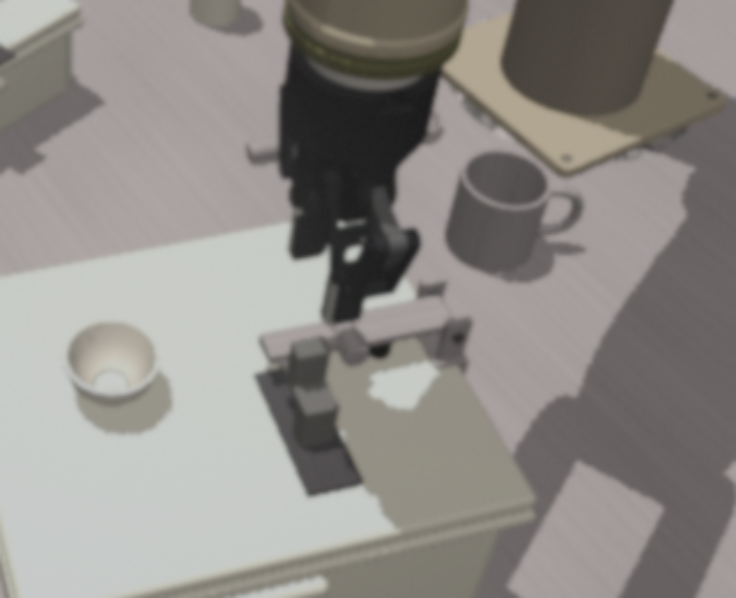

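View pics/e_wrist.png

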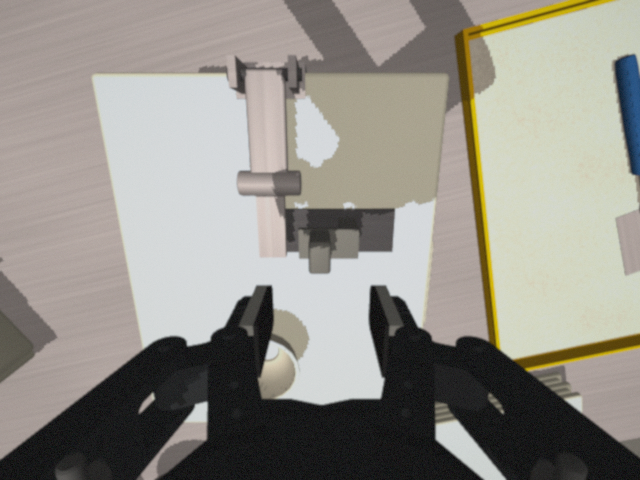

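The tab has moved clear and the lever tip is uncovered. In the scene view the fin top is near (434,312). I'll compute the travel.

```bash
python3 - <<'E'
from bench import r
from h import *
c=r.snapshot("scene"); w=r.snapshot("wrist"); x=r.sense(); print(x["tool_pos"])
ctr=np.array([600.1,257.4]); a=np.radians(-13.9); ex=np.array([np.cos(a),np.sin(a)]); ey=np.array([-ex[1],ex[0]])
def loc(p): return np.round([(p[:2]-ctr)@ex,(p[:2]-ctr)@ey],1)
print("fin scene",loc(onz(c,(434.3,312.2),232)), "before",loc(onz(c,(426,291.6),232)))
print("fin wrist",loc(onz(w,(320,257),232)), "bar wrist",loc(onz(w,(269,183),191)),loc(onz(w,(238,183),191)),loc(onz(w,(300,183),191)))
for t in(0,15,30,45,60,70,78,80):
    th=np.radians(t); p=ctr+ex*(-154.5+70*np.cos(th)); print(t,p.round(1),round(191+70*np.sin(th),1))
E
```

```text
[567.45285999 302.16921391 300.00775859]
fin scene [-38.   39.6] before [-40.6   1.2]
fin wrist [-46.7  36.3] bar wrist [-85.5   1.3] [-85.6 -20. ] [-85.5  22.5]
0 [518.1 277.7] 191.0
15 [515.8 278.3] 209.1
30 [509. 280.] 226.0
45 [498.2 282.6] 240.5
60 [484.1 286.1] 251.6
70 [473.4 288.8] 256.8
78 [464.3 291. ] 259.5
80 [461.9 291.6] 259.9
```

Fin y is now about 36–39 mm (40 maximum), and the bar is confirmed at local (-85, 1), from −20 to 22. Next I go over the bar, descend with the jaws at 64 mm, and pinch its ends.

Emit:
drive_tool([
  [[-20,-10,0],0],
  [[-40,-20,0],0],
  [[-49.5,-24,0],0],
  [[-49.5,-24,0],0],
  [[-49.5,-24,-20],0],
  [[-49.5,-24,-40],0],
  [[-49.5,-24,-50],0],
  [[-49.5,-24,-50],0],
], fingers=66)

```text
time: 7.42
tool_pos: [516.7, 277.7, 246.8]
tcp_rot: [-179.8, -0.3, 166.0]
ft_force: [-0.3, 0.4, -0.3]
finger_gap: 66.3
```

```bash
python3 look.py f wrist scene
```

```text
(no output)
```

View pics/f_wrist.png

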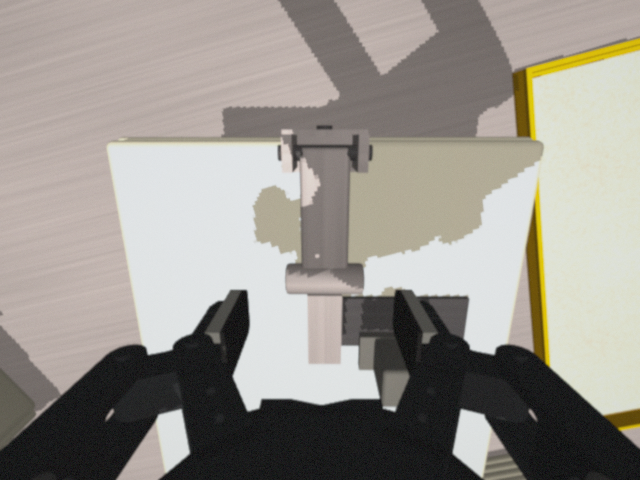

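View pics/f_scenez.png

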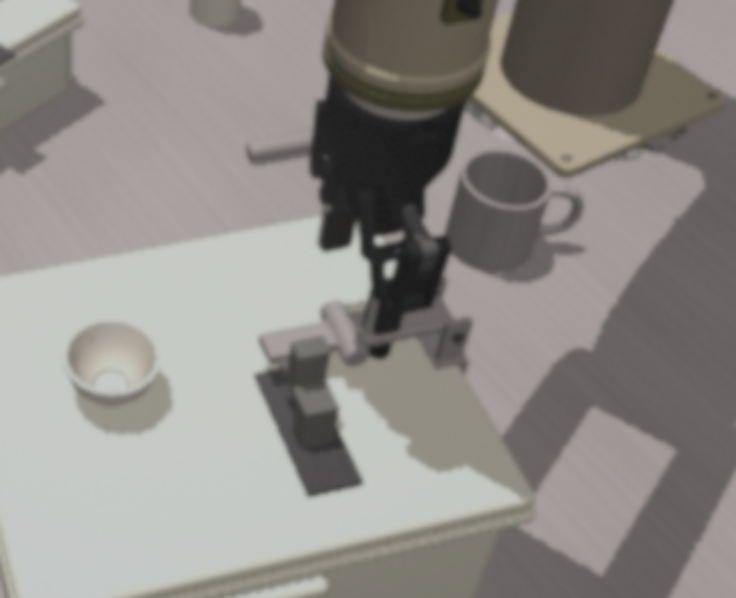

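The bar centre (col 325) lies midway between the fingers (248 and 395). I descend and pinch.

Emit:
drive_tool([
  [[0,0,-20],0],
  [[0,0,-38],0],
  [[0,0,-46],0],
  [[0,0,-49],0],
  [[0,0,-49],0],
  [[0,0,-49],0],
  [[0,0,-49],0],
  [[0,0,-49],0],
])

```text
time: 8.18
tool_pos: [519.0, 278.7, 203.7]
tcp_rot: [179.9, 0.1, 166.0]
ft_force: [-0.9, 0.6, 0.0]
finger_gap: 65.7
```

Emit:
drive_tool([
  [[0,0,0],0],
  [[0,0,0],0],
  [[0,0,0],0],
  [[0,0,0],0],
  [[0,0,0],0],
  [[0,0,0],0],
  [[0,0,0],0],
  [[0,0,0],0],
], fingers=0, squeeze=45)

```text
time: 8.85
tool_pos: [518.7, 278.9, 203.2]
tcp_rot: [179.9, 0.1, 166.0]
ft_force: [-0.8, 1.5, 5.7]
finger_gap: 42.6
```

```bash
python3 look.py g wrist scene
```

```text
(no output)
```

View pics/g_wrist.png

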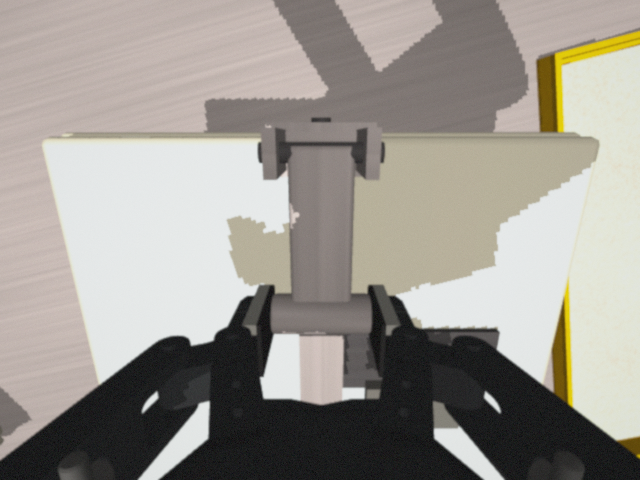

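View pics/g_scenez.png

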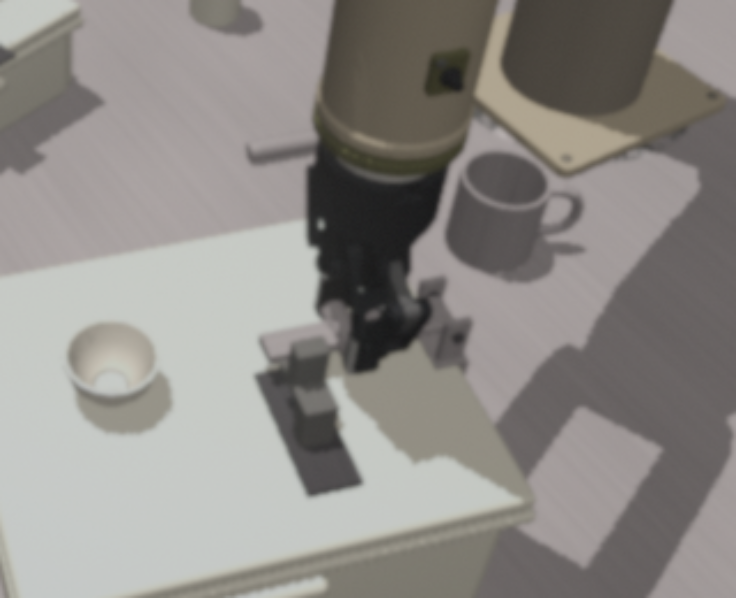

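The bar is pinched at 42.6 mm, visible between the pads at (320,315) in the wrist view. I swing the first 40° along the arc.

Emit:
drive_tool([
  [[-0.3,0.1,6.1],0],
  [[-1,0.3,12.2],0],
  [[-2.3,0.6,18.1],0],
  [[-4.1,1,23.9],0],
  [[-6.4,1.6,29.6],0],
  [[-9.1,2.3,35],0],
  [[-12.3,3,40.2],0],
  [[-15.9,3.9,45],0],
])

```text
time: 9.62
tool_pos: [501.2, 283.1, 245.1]
tcp_rot: [-180.0, -0.2, 166.0]
ft_force: [1.0, 7.8, -11.6]
finger_gap: 42.7
```

```bash
python3 look.py i wrist scene
```

```text
(no output)
```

View pics/i_scenez.png

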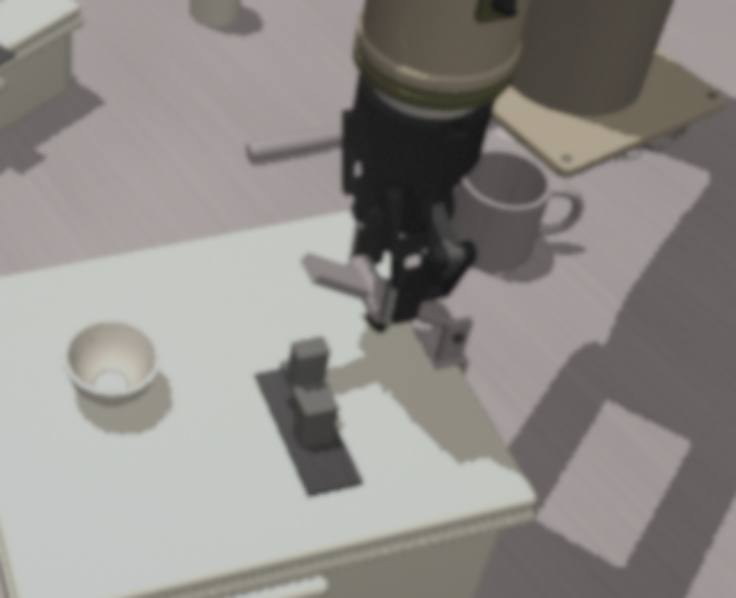

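View pics/i_wrist.png

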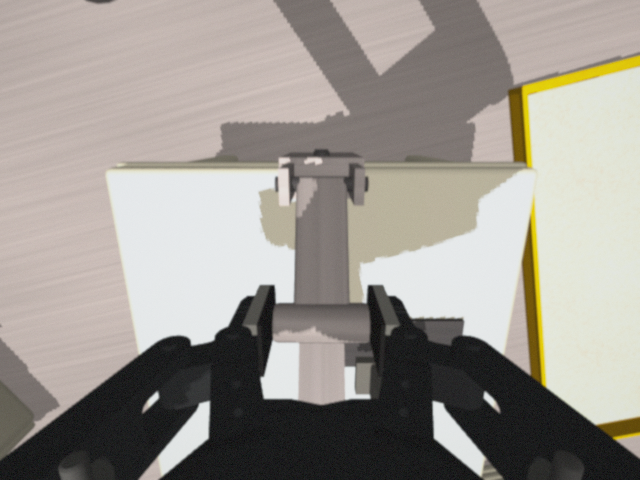

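The lever is following, at about 40°. I continue to about 78°.

Emit:
drive_tool([
  [[-4,1,4.5],0],
  [[-8.4,2.1,8.6],0],
  [[-13.1,3.2,12.3],0],
  [[-18.1,4.5,15.6],0],
  [[-23.4,5.8,18.4],0],
  [[-28.8,7.1,20.8],0],
  [[-34.5,8.5,22.6],0],
  [[-38,9.4,23.5],0],
])

```text
time: 10.38
tool_pos: [464.1, 292.3, 269.5]
tcp_rot: [180.0, -0.0, 166.0]
ft_force: [5.3, 6.8, -8.5]
finger_gap: 41.7
```

```bash
python3 look.py j wrist scene; python3 -c "
from bench import r
x=r.sense();print(x['tool_pos'],x['ft_force'],x['wrist_torque'],x['finger_gap'])"
```

```text
[463.65449314 292.44298068 269.55380716] [-0.115517    5.50326484 -4.83344826] [ 1.02736427 -0.29203718 -0.24403697] 41.44003403549248
```

View pics/j_scenez.png

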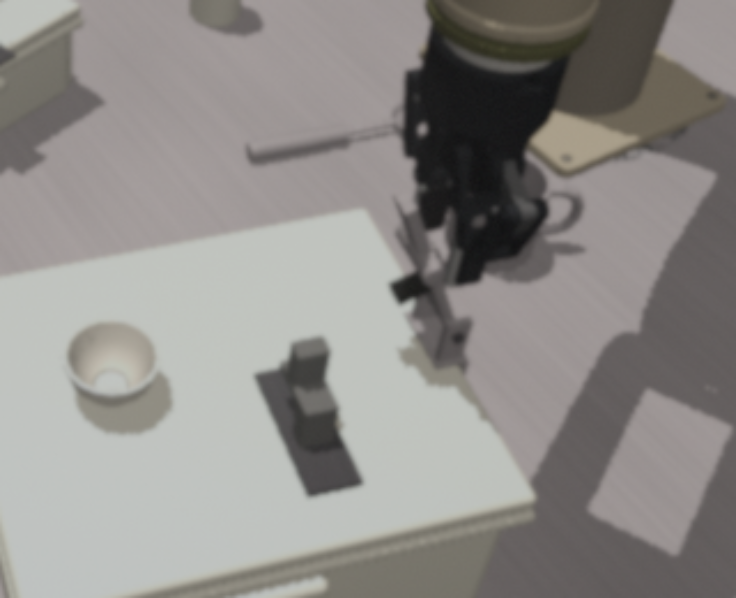

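View pics/j_wrist.png

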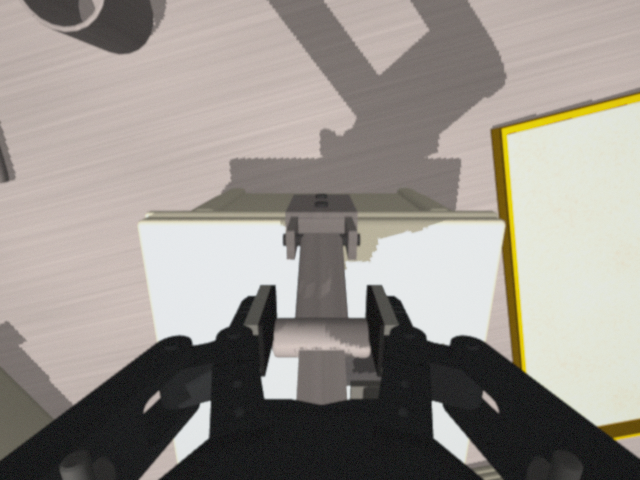

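The lever stands around 70°, and the bar has slipped a little backward in the pads: wrist row 337, against 315 before. I'll measure the angle by casting scene rays onto the box's plane y=0.

```bash
python3 - <<'E'
from bench import r
from h import *
c=r.snapshot("scene"); w=r.snapshot("wrist")
cv2.imwrite("pics/k.png",cv2.resize(c["pixels"][220:330,440:540,::-1],None,fx=6,fy=5.4,interpolation=cv2.INTER_CUBIC))
ctr=np.array([600.1,257.4,0]); a=np.radians(-13.9); ex=np.array([np.cos(a),np.sin(a),0]); ey=np.array([-ex[1],ex[0],0])
def W(x,y,z): return ctr+ex*x+ey*y+np.array([0,0,z])
for t in (60,65,70,75,80):
    th=np.radians(t); q=lambda L,y:W(-154.5+L*np.cos(th),y,191+L*np.sin(th))
    print(t,"tip",proj(c,q(125,0)).round(1),"bar",proj(c,q(70,0)).round(1),"w bar",proj(w,q(70,0)).round(1),"pin",proj(c,q(0,0)).round(1))
print(w["xyz"])
E
```

```text
60 tip [466.  251.4] bar [478.6 271.5] w bar [316.3 345.7] pin [493.1 294.7]
65 tip [473.1 247.5] bar [482.4 269.5] w bar [316.2 339.3] pin [493.1 294.7]
70 tip [480.4 244.1] bar [486.3 267.6] w bar [316.1 331.5] pin [493.1 294.7]
75 tip [487.8 241. ] bar [490.3 266. ] w bar [316.  322.3] pin [493.1 294.7]
80 tip [495.2 238.4] bar [494.3 264.6] w bar [315.8 311.8] pin [493.1 294.7]
[391.90035673 311.21818307 388.31724454]
```

View pics/k.png

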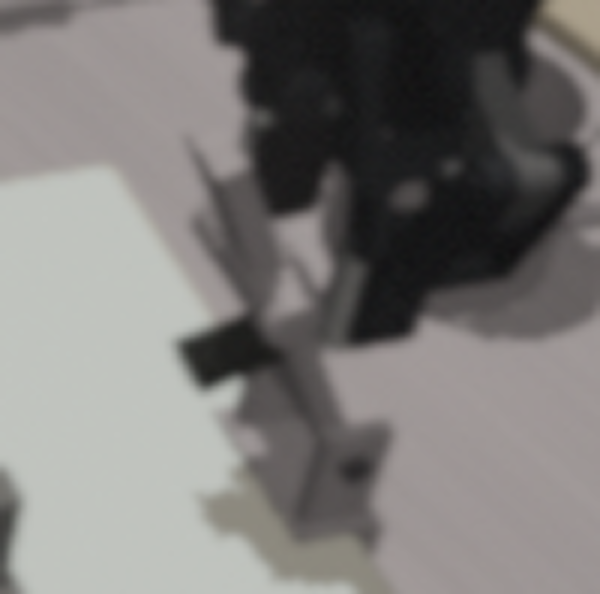

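Both views give about 66°, so the lever is above the threshold, but I want it more upright. I'll open, rise, go behind it, and push it forward with closed fingers.

Emit:
drive_tool([
  [[0,0,0],0],
  [[0,0,0],0],
  [[0,0,0],0],
  [[0,0,0],0],
  [[0,0,15],0],
  [[0,0,45],0],
  [[0,0,75],0],
  [[0,0,85],0],
], fingers=66)

```text
time: 11.25
tool_pos: [465.5, 292.0, 361.1]
tcp_rot: [179.8, 0.3, 166.0]
ft_force: [0.0, 0.2, 1.1]
finger_gap: 65.9
```

Emit:
drive_tool([
  [[0,0,0],0],
  [[0,0,0],0],
  [[30,-7,0],0],
  [[60,-15,0],0],
  [[63,-15.6,0],0],
  [[63,-15.6,0],0],
  [[63,-15.6,0],0],
  [[63,-15.6,0],0],
], fingers=0)

```text
time: 11.92
tool_pos: [526.5, 276.3, 354.9]
tcp_rot: [-180.0, -0.1, 166.0]
ft_force: [0.2, -0.2, -1.2]
finger_gap: -0.0
```

```bash
python3 look.py l wrist scene; python3 -c "
from bench import r
x=r.sense();print(x['tool_pos'],x['ft_force'],x['finger_gap'])"
```

```text
[526.58225609 276.49303602 355.73444962] [-0.10556673 -0.09508174 -0.16323752] 0.2692173654107932
```

View pics/l_scenez.png

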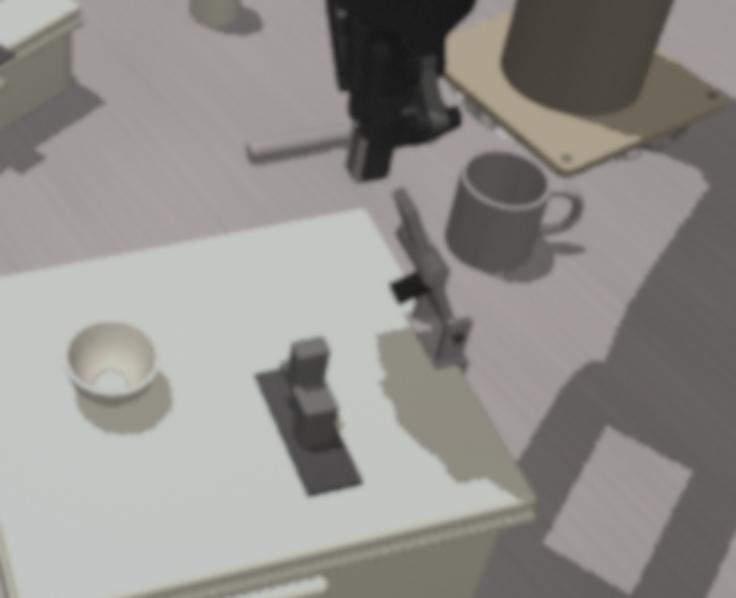

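View pics/l_wrist.png

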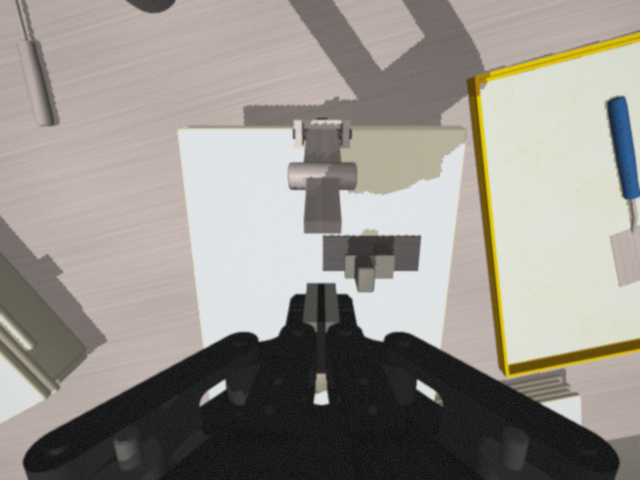

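The lever stays by itself at about 66°, its tip centred ahead of the closed fingers. I lower to z≈302 and push forward about 44 mm.

Emit:
drive_tool([
  [[0,0,-20],0],
  [[0,0,-40],0],
  [[0,0,-53],0],
  [[0,0,-53],0],
  [[0,0,-53],0],
  [[-4,1,-53],0],
  [[-8,2,-53],0],
  [[-12,3,-53],0],
])

```text
time: 12.68
tool_pos: [515.5, 279.4, 304.3]
tcp_rot: [179.9, 0.1, 166.0]
ft_force: [-0.3, -0.3, -0.8]
finger_gap: 0.1
```

Emit:
drive_tool([
  [[-4,1,0],0],
  [[-8,2,0],0],
  [[-12,3,0],0],
  [[-16,4,0],0],
  [[-20,5,0],0],
  [[-24,6,0],0],
  [[-28,7,0],0],
  [[-31,7.7,0],0],
])

```text
time: 13.35
tool_pos: [483.9, 286.9, 302.7]
tcp_rot: [-180.0, -0.0, 166.0]
ft_force: [1.3, -0.5, 1.6]
finger_gap: 0.1
```

```bash
python3 look.py n wrist scene; python3 -c "
from bench import r
x=r.sense();print(x['tool_pos'],x['ft_force'],x['finger_gap'])"
```

```text
[483.70198047 286.95675167 302.59496269] [-0.11908224  0.29685167  0.27163678] -0.15830524518935757
```

View pics/n_scenez.png

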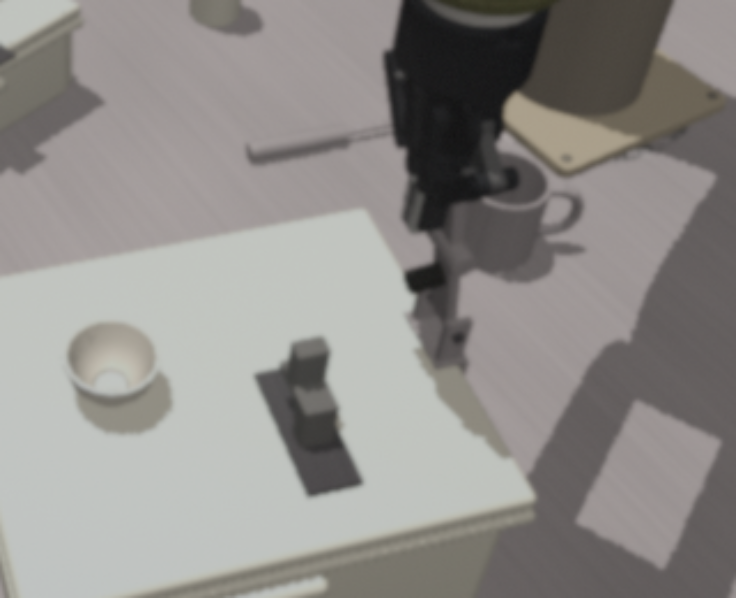

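The lever is now nearly vertical with no residual force. I back away along +x, then go up.

Emit:
drive_tool([
  [[10,-2.5,0],0],
  [[30,-7.4,0],0],
  [[50,-12.4,0],0],
  [[55,-13.6,25],0],
  [[55,-13.6,60],0],
  [[55,-13.6,95],0],
  [[55,-40,120],0],
  [[55,-70,120],0],
])

```text
time: 14.12
tool_pos: [541.0, 217.5, 429.3]
tcp_rot: [179.7, 0.4, 166.1]
ft_force: [1.5, 0.4, 1.8]
finger_gap: -0.0
```

Emit:
drive_tool([
  [[-5,-35,0],0],
  [[-10,-70,0],0],
  [[-15,-105,0],0],
  [[-20,-140,0],0],
  [[-20,-150,0],0],
  [[-20,-150,0],0],
  [[-20,-150,0],0],
  [[-20,-150,0],0],
])

```text
time: 14.78
tool_pos: [519.8, 67.4, 422.5]
tcp_rot: [180.0, -0.0, 166.0]
ft_force: [0.8, -0.3, 0.8]
finger_gap: -0.2
```

```bash
python3 - <<'E'
from bench import r
from h import *
c=r.snapshot("scene"); t=r.snapshot("top"); x=r.sense(); print(x["time"],x["tool_pos"],x["ft_force"])
cv2.imwrite("pics/p_scene.png",cv2.resize(c["pixels"][220:340,400:530,::-1],None,fx=6,fy=5,interpolation=cv2.INTER_CUBIC))
cv2.imwrite("pics/p_top.png",t["pixels"][:,:,::-1])
ctr=np.array([600.1,257.4,0]); a=np.radians(-13.9); ex=np.array([np.cos(a),np.sin(a),0]); ey=np.array([-ex[1],ex[0],0])
def W(x,y,z): return ctr+ex*x+ey*y+np.array([0,0,z])
for d in (66,70,75,80,86):
    th=np.radians(d); q=lambda L:W(-154.5+L*np.cos(th),0,191+L*np.sin(th))
    print(d,[((proj(c,q(L))-[400,220])*[6,5]).round() for L in (125,70)])
for y in(28,32,36,40): print("fin",y,((proj(c,W(-42.5,y,232))-[400,220])*[6,5]).round(), proj(t,W(-42.5,y,232)).round(1))
E
```

```text
14.8833 [519.63056835  67.88264752 422.52943996] [-0.29926543 -0.10162779  0.81232352]
66 [array([447., 134.]), array([499., 246.])]
70 [array([482., 120.]), array([518., 238.])]
75 [array([527., 105.]), array([542., 230.])]
80 [array([571.,  92.]), array([566., 223.])]
86 [array([625.,  80.]), array([594., 216.])]
fin 28 [205. 427.] [107.5 221.2]
fin 32 [212. 437.] [104.9 220.6]
fin 36 [218. 448.] [102.2 219.9]
fin 40 [225. 459.] [ 99.6 219.2]
```

View pics/p_scene.png

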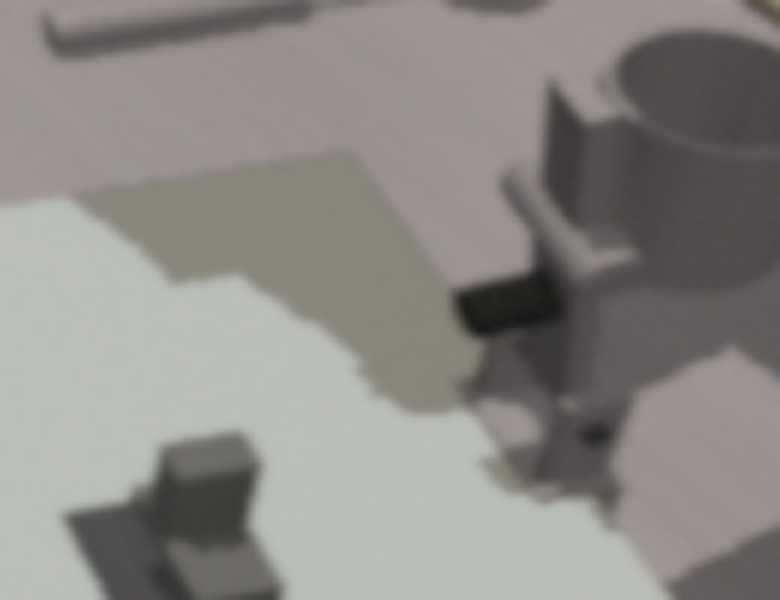

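View pics/p_top.png

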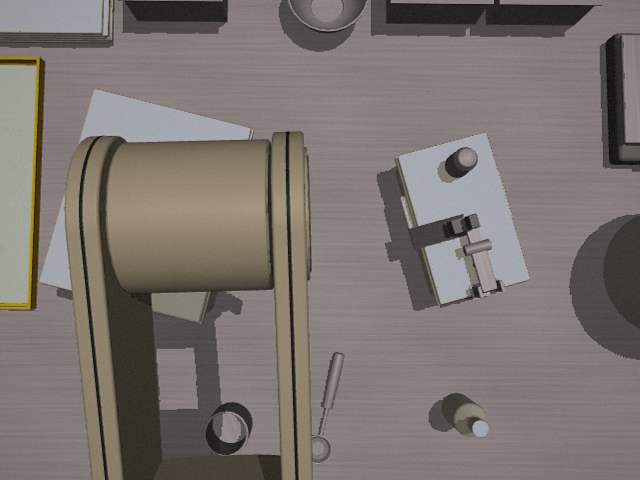

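The lever tip at (580,95) matches 80°, and the fin top at (210,455) gives y ≈ 36–38 mm. The small box is untouched and the gripper is clear, so I'll hand in.

```bash
python3 -c "
from bench import r
print(r.hand_in())"
```

```text
the job is handed in; nothing more can be done
None
```

The large box is unlatched: I slid its safety tab aside, raised the lever to near upright, let go and handed the job in. Handing in gave no verdict.

- **Tab:** I gripped the fin and slid it 35 mm along the box's +y. Afterwards the camera views put it at about 36–39 mm, with 28 mm needed at the end. Its x read between −38 and −47 mm against the nominal −42.5, so those readings are only good to about 4 mm.
- **Lever:** I pinched the cross bar and swung it up. The bar slipped in the pads, so the lever stopped at about 66° instead of the planned 78°. I then released it and pushed it on from behind with closed fingers. The last scene picture shows it standing free at about 80°; 60° was needed.
- **Final state:** The small box looked unchanged, still latched, in the last top view. The gripper was well clear with no contact force, and the arm's clock read about 15 s of the 48 allowed. The arm hid the large box in that top view, so the final lever angle and tab position rest on the scene camera alone.

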